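# Unsnap the boiler control cover and reset

### The arm

A 6-joint arm with a two-finger parallel gripper is mounted at the origin on the work surface. World frame = base frame: x ahead of the robot, y to its left, z up, the work surface at z = 0. Lengths are in m, angles in rad, forces in N, time in s.
With the tool pointing down it reaches from about 0.325 to 0.85 m from the base axis. Payload 4.4 kg.
Tool frame: the origin (TCP) lies midway between the tips of the shut fingers; the grasp point (between the pads) lies 19 mm behind it; z points along the fingers, y is the line along which they close (so a half turn about z gives the same grasp; the last joint's range is limited). The gripper opens to 94 mm and grips with 3 to 60 N. Pads are 16 mm wide; open, the fingers measure 119 mm over their backs; the gripper's body (75 mm by 177 mm) begins 78 mm behind the grasp point.
Start: joints at [-1.468, 0.207, 1.542, -0, 1.393, -0.15], TCP at [0.144, -0.557, 0.205] pointing down, gripper open.
Joint ranges: [-2.73, 2.73], [-0.86, 2.22], [0.23, 2.46], [-1.11, 4.25], [0.08, 2.63], [-2.82, 2.82]. Speed limits (rad/s): [2.79, 2.79, 3.14, 3.14, 3.14, 3.14].

### API

Orientations are given as a unit quaternion [x, y, z, w].
In Python, from station import sensors, vision, bot gives the robot as it stands.
- The arm moves only by the tool play_rows, never from a script. Its argument "moves" is one flat list of numbers, 4 for each row, row after row: the shift along the tool's x, y, z as a fraction of full scale, then the turn about the tool's z as a fraction of full scale. A call has 1 to 8 rows; each row shifts and turns the commanded pose from where the row before left it, along the tool's axes as they then stand; what a row does not reach is not made up. Full scale, the value 1, is 1 m for a shift and 360 degrees for a turn. A row lasts 1/10 s, in which the tool goes at most 50 mm and 8.59 degrees, less where a joint would pass 70% of its speed; a pose out of reach is approached as far as the arm can. A call with a number of a shift or a turn outside -1 to 1 is refused whole. A call with a gripper value outside its range is refused whole. "claw" is the opening, from -1 (shut) to 1 (fully open), set as the call begins (left out, the last holds). The fingers move at their own pace and stop on an object; "force" is the grip in N (left out, the last holds). Time passes only in rows, so rows that do not move let the fingers close. It gives the time, the measured TCP pose, the force, the opening and the grip force at its end, in the units of the state.
- sensors.get_state(): the state, without advancing time (a new reading comes with each control period).
- vision.snapshot(name): name is "scene" or "top"; returns a dict with "image" (420x560x3 uint8, blue, green, red), "fx", "fy", "cx", "cy" (pixels), "dist_coeffs" ([k1, k2, p1, p2, k3] as OpenCV has them; the pictures are not rectified), "rvec" (rotation vector, rad) and "tvec" (3), from world to camera coordinates, as OpenCV has them. Camera axes: x right, y down, z forward; pixel columns grow to the right and rows downward; lengths in m; the calibration is good to about 2 mm. A picture is of the moment at which its call begins. There is no depth.
- bot.hand_in(): hands the job in; it is judged then, once.
The state is a dict: "clock": time; "joint_pos": joint angles; "joint_vel": joint speeds; "joint_efforts": joint torques, N m; "tool_pos": TCP position; "ee_rot": TCP orientation; "wrist_force": force on the tool from outside, world axes, zero at the start; "torque": the same for the moment, N m; "finger_gap": finger opening in m; "grip_force": force on a finger pad.
Only numpy, scipy, OpenCV 4.12 (cv2) and the standard library are available. Lean on these libraries where they do the work, as an engineer would, in place of code of your own. Each camera call takes 0.05 s, during which the arm holds its last target. There are 200 camera calls.

### The job

The boiler's control box lies on the worktop and has locked out. Squeeze the snap tab of its service cover gently towards the rib, just far enough that the cover comes free (too little and it stays hooked, too far and it catches again), and keeping it so lift the cover off without forcing it; lay the cover rib-side up, flat in the wooden tray, letting go only once it is down, and then press the reset button under it fully down, gently, and let it go. Leave the other kitchen things where they are.

Things in the scene. Friction and masses are not known exactly. Their poses are not given: they have to be found in the camera images.
- control_box: White plastic boiler control box fixed to the worktop, 170 x 130 x 55 mm (its x, y, z), on either side of the tray, turned up to 0.45 rad; origin at the centre of its underside, z up. Its top has a recessed opening for the service cover; with the cover off the well below is 72 mm (x) by at least 45 mm (y) around the button.
- opening (a point): Centre of the 92 x 72 mm opening in the box's top, 55 mm above the worktop; the cover lies in it flush, with 2 mm of play in x, 1 mm in y. Below its +y side is a fixed double catch with rounded edges, undersides 44 and tops 48 mm above the worktop: an outer lip (edge 37 to 45.5 mm to +y of this point, differing from box to box) and an inner bar, whose facing edge is always 23.8 mm nearer to the centre.
- cover: The loose white service cover, 60 to 90 g, axes as the box's while fitted; origin centred under its four lugs (36 mm above the worktop while fitted). Plate 88 x 70 mm from z 15 to 19 mm; it stands level on the lugs. A fixed upright rib on the plate, 30 mm long in x, 30 mm tall, has its outer face at y = -10 mm. Cover or box crack if they press on each other with over 20 N (hook caught, or jammed).
- snap_tab: Upright spring tongue in the cover, 30 mm wide in x, 30 mm above the plate, outer face at y = +34 mm (44 mm over tab and rib); frame as the cover's when free. Slides to the rib (-y): 2 N at first, 0.6 N per mm, stop at 14 mm. Its foot (y 26 to 48 mm, z 1 to 7 mm) starts under the lip, 1 mm below; pressed too far it goes under the inner bar: it frees only in between. Cracks over 30 N.
- cover_grip (a point): Point on the cover midway between the outer faces of tab and rib (unpressed) and half-way up them: 34 mm above the cover's origin and 12 mm to its +y; axes as the cover's. 70 mm above the worktop while fitted.
- button_top (a point): Centre of the top face of the round grey reset button, 26 mm across, inside the box under the cover: at x 0, y -14 mm in the box's frame, 48 mm above the worktop, 7 mm below the box's top. Spring: 1 N at first touch, 5.3 N fully down at 6 mm.
- reset_button (a joint): How far the reset button is pressed: 0 up, 0.006 m fully down; springs back by itself. It breaks under more than 25 N.
- tray_in (a point): Centre of the inner floor (4 mm above the worktop) of the fixed, shallow light-wood tray, 170 x 160 mm outside, 18 mm high, walls 4 mm; axes along its sides, z up.
- mug: Bystander: white mug with a handle, 80 mm across, 90 mm tall; origin under its centre.
- jar: Bystander: amber glass jar, 70 mm across, 95 mm tall; origin under its centre.
- salt: Bystander: white salt shaker, 42 mm across, 70 mm tall; origin under its centre.
- screwdriver: Bystander: screwdriver 170 mm long lying on the worktop, among the box and the tray.
- bowl: Bystander: blue bowl, 130 mm across, 50 mm tall; origin under its centre.
- tea_box: Bystander: cardboard tea box 70 x 130 x 65 mm; origin under its centre.
- spoon: Bystander: steel spoon lying on the worktop.
- wrench: Bystander: steel wrench 160 mm long lying on the worktop.
Things that resemble listed ones, but are neither listed nor needed, are in the scene too. What is shaped like the cover but green or purple is not meant. Of the things that look like the part that bears tray_in, the larger one is meant.

How it is judged:
On the way, in this order (a step that is already met when the one before it is completed fails the run):
1. the cover is lifted clear of the box, at least 25 mm above its seat (z of cover in the frame of control_box above 0.061 m and contact force between cover and control_box below 0.05 N), for 0.1 s.
2. the cover stands flat in the tray, rib up, let go and still (x of cover_grip in the frame of tray_in between -0.05 and 0.05 m and y of cover_grip in the frame of tray_in between -0.06 and 0.06 m and z of cover_grip in the frame of tray_in between 0.028 and 0.04 m and angle between cover_grip's own z axis and vertical below 0.12 rad and contact force between the fingers and cover below 0.05 N and linear speed of cover below 0.02 m/s), for 0.2 s.
3. the reset button is pressed at least 4.5 mm of its 6 mm (value of joint reset_button above 0.0045 m), for 0.05 s.
At the end, for the whole second after the job is handed in: The cover stands on the tray's floor rib up (its grip point within 50 mm in x and 60 mm in y of the tray's centre, 28 to 40 mm above its floor, within 0.12 rad of level), released and still, and the reset button has sprung back up (under 1.5 mm) (all of step 2 and value of joint reset_button below 0.0015 m); the robot touches nothing.
It fails at once if the snap tab is pressed with more than 30 N (contact force between the fingers and snap_tab above 30 N).
It fails at once if the cover and the box press on each other with more than 20 N (contact force between cover and control_box above 20 N).
It fails at once if the button is pressed with more than 25 N (contact force between anything else and reset_button above 25 N).
It fails at once if the cover is let go more than 25 mm above the tray's floor (x of cover_grip in the frame of tray_in between -0.05 and 0.05 m and y of cover_grip in the frame of tray_in between -0.06 and 0.06 m and z of cover in the frame of tray_in above 0.025 m and contact force between the fingers and cover below 0.02 N).
It fails at once if a bystander (mug, jar, salt shaker, screwdriver, bowl, tea box, spoon, wrench) is moved more than 30 mm (distance of any of mug, jar, salt, screwdriver, bowl, tea_box, spoon, wrench from where it was at the start of the episode above 0.03 m).
It also fails if it takes over 72 s, if anything falls off the work surface, if the arm or the gripper's body presses on something with over 40 N, if the wrist force passes 120 N, or if a joint passes its speed limit or range.

## Working session

There is one attempt and no reset: what is moved stays moved. The work goes in short steps, Python scripts to look and compute and a tool call to move; the robot and the scene stay as the last step left them, time stands still between calls to the robot, and variables do not carry over. Pictures are saved under pics/ and viewed, at most 10 in all, crops included, and the job is handed in when it is done.

Besides the shell and the picture viewer there is one more tool, called after "Call:" by a JSON object that holds its "method" and its "body". play_rows: Moves the arm, as the interface text tells. Its arguments: {"type":"object","properties":{"moves":{"type":"array"},"claw":{"type":"number"},"force":{"type":"number"}},"required":["moves"]}

```bash
mkdir -p pics; cat > h.py <<'E'
import numpy as np,cv2
from station import sensors,vision,bot
def cam(n):
    s=vision.snapshot(n); K=np.array([[s['fx'],0,s['cx']],[0,s['fy'],s['cy']],[0,0,1.]])
    return s['image'],K,np.array(s['dist_coeffs'],float),np.array(s['rvec'],float),np.array(s['tvec'],float)
def ray(c,px,z):
    _,K,d,r,t=c; p=cv2.undistortPoints(np.array(px,float).reshape(-1,1,2),K,d).reshape(-1,2)
    R=cv2.Rodrigues(r)[0]; C=-R.T@t.ravel(); D=np.c_[p,np.ones(len(p))]@R
    return C+D*((z-C[2])/D[:,2])[:,None]
def proj(c,P):
    _,K,d,r,t=c; return cv2.projectPoints(np.array(P,float).reshape(-1,1,3),r,t,K,d)[0].reshape(-1,2)
E
python3 - <<'E'
from h import *
for n in('scene','top'):
    c=cam(n); cv2.imwrite(f'pics/{n}0.png',c[0]); R=cv2.Rodrigues(c[3])[0]; print(n,-R.T@c[4].ravel(),c[1][0,0])
s=sensors.get_state();print(s['clock'],s['ee_rot'],s['finger_gap'])
E
```

```text
scene [ 1.40259538 -0.11035787  0.98339626] 436.86560704116505
top [ 0.36028825 -0.01401609  1.21855311] 441.3826372730906
0.1 [ 9.91957334e-01  1.26568686e-01  2.00052756e-05 -1.00764014e-03] 0.09407152158701142
```

View pics/scene0.png

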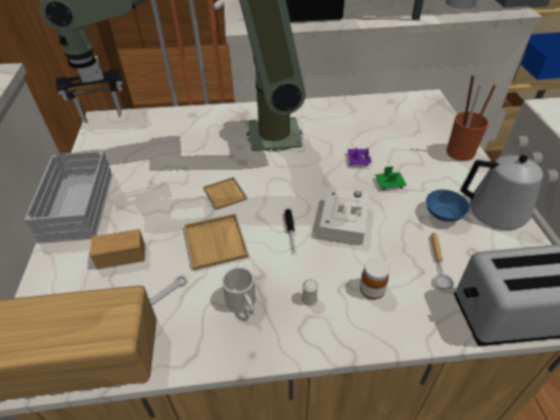

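View pics/top0.png

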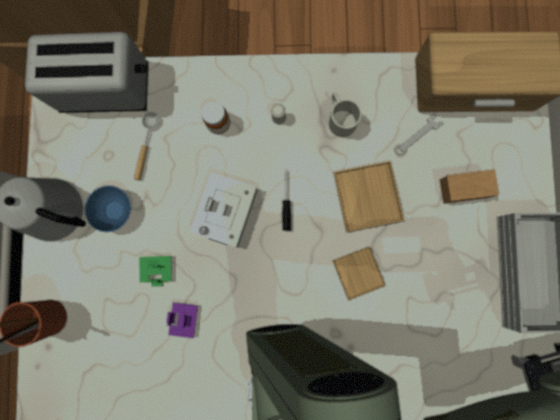

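The scene view has the control box at about (343,217), the large tray at (215,240) and the small tray at (225,193). In the top view they are at (225,210), (369,196) and (358,273). The larger tray is the one meant. The white cover sits in the box; the green (155,270) and purple (183,320) ones are decoys. Next I'll enlarge the box and the tray.

```bash
python3 - <<'E'
from h import *
import cv2
t=cv2.imread('pics/top0.png');s=cv2.imread('pics/scene0.png')
f=lambda im,x,y,w,h,k:cv2.resize(im[y:y+h,x:x+w],None,fx=k,fy=k,interpolation=cv2.INTER_CUBIC)
a=f(t,180,165,90,90,6); 
cv2.imwrite('pics/boxtop.png',a)
cv2.imwrite('pics/boxsc.png',f(s,305,180,75,70,8))
E
```

```text
(no output)
```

View pics/boxtop.png

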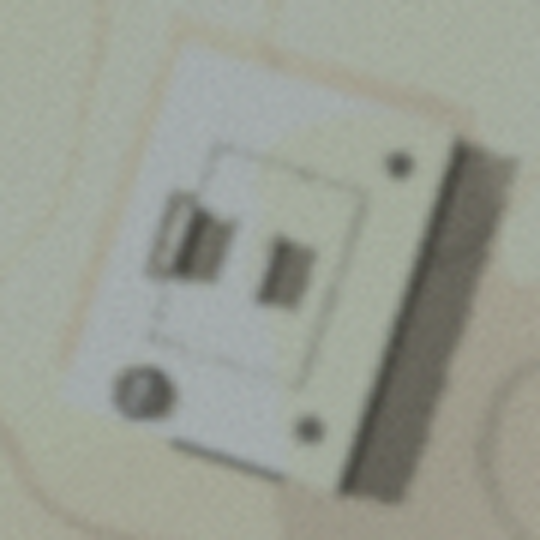

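View pics/boxsc.png

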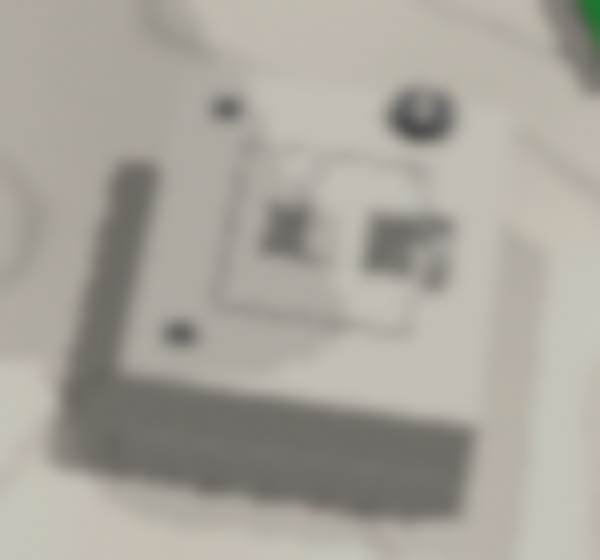

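The enlarged top view shows the box-top corners at crop (185,50), (455,140), (340,490) and (70,385). The seam of the opening runs (217,148), (370,190), (300,387), (150,340). The tab is the left upright (+y, at about 175,235) and the rib is near (285,270). The scene crop agrees, with the seam at (245,145), (425,170), (408,333) and (213,300).

```bash
python3 - <<'E'
from h import *
def cr(p,ox,oy,k): p=np.array(p,float); return (p+.5)/k-.5+[ox,oy]
ct=cam('top');cs=cam('scene')
def rep(n,P):
    c=P.mean(0); e=[np.linalg.norm(P[i]-P[i-1])*1e3 for i in range(4)]
    ax=(P[0]+P[1]-P[2]-P[3]); ay=(P[0]+P[3]-P[1]-P[2])
    print(n,c.round(4),np.round(e,1),'yaw x',np.arctan2(ax[1],ax[0]).round(3),'y',(np.arctan2(ay[1],ay[0])-np.pi/2).round(3))
T=lambda p:cr(p,180,165,6); S=lambda p:cr(p,305,180,8)
rep('box t',ray(ct,T([(185,50),(455,140),(340,490),(70,385)]),.055))
rep('opn t',ray(ct,T([(217,148),(370,190),(300,387),(150,340)]),.055))
rep('box s',ray(cs,S([(470,425),(120,375),(178,70),(512,105)]),.055))
rep('opn s',ray(cs,S([(408,333),(213,300),(245,145),(425,170)]),.055))
rep('tray t',ray(ct,[(334,170),(388,162),(403,220),(347,231)],.018))
rep('tray s',ray(cs,[(195,266),(185,228),(237,216),(247,258)],.018))
# tab/rib tops from top view z=.085: tab outer edge, rib
print(ray(ct,T([(178,192),(148,275),(275,240),(258,300)]),.085))
print('screwdriver',ray(ct,[(288,170),(287,230)],.01))
E
```

```text
box t [0.4922 0.1666 0.055 ] [158.1 128.5 163.2 129.2] yaw x -0.321 y -0.357
opn t [0.4919 0.1679 0.055 ] [90.6 71.4 92.7 70.3] yaw x -0.336 y -0.297
box s [0.4906 0.1692 0.055 ] [173.1 126.1 168.4 131. ] yaw x -0.321 y -0.296
opn s [0.4899 0.1704 0.055 ] [88.2 72.3 85.9 69.5] yaw x -0.318 y -0.34
tray t [ 0.5281 -0.2248  0.018 ] [171.6 150.7 164.8 155.4] yaw x 0.199 y 0.16
tray s [ 0.5397 -0.2202  0.018 ] [144.8 152.6 160.  171.2] yaw x -1.429 y -1.395
[[0.52121162 0.19883767 0.085     ]
 [0.48510162 0.21163275 0.085     ]
 [0.49967607 0.15640954 0.085     ]
 [0.4736597  0.16368938 0.085     ]]
screwdriver [[ 0.60361999 -0.00666985  0.01      ]
 [ 0.43660681 -0.00206927  0.01      ]]
```

Opening centre ≈ (0.491, 0.169) with yaw ≈ −0.325, and the tab is on +y. The measured tab and rib faces fall at +38 and −10 mm in that frame, close to the given +34 and −10. Tray centre ≈ (0.534, −0.222). Now I'll turn the tool and travel.

Call:
{"method": "play_rows", "body": {"moves": [0,0,0,0.023,0,0,0,0.023,0,0,0,0.023,0,0,0,0.023,0.005,-0.045,0,0,0.005,-0.045,0,0,0.005,-0.045,0,0,0.005,-0.045,0,0], "claw": 0.4, "force": 8}}

```text
clock: 1.0
tool_pos: [0.221, -0.3906, 0.2051]
ee_rot: [0.987, -0.162, -0.0, -0.0]
wrist_force: [1.3, 0.1, 0.7]
finger_gap: 0.0657
grip_force: 0.0
```

Call:
{"method": "play_rows", "body": {"moves": [0.005,-0.045,0,0,0.005,-0.045,0,0,0.005,-0.045,0,0,0.005,-0.045,0,0,0.005,-0.045,0,0,0.005,-0.045,0,0,0.005,-0.045,0,0,0.005,-0.045,0,0]}}

```text
clock: 1.8
tool_pos: [0.3737, -0.062, 0.2057]
ee_rot: [0.987, -0.161, 0.001, 0.0]
wrist_force: [0.7, -0.1, -0.4]
finger_gap: 0.066
grip_force: 0.0
```

Call:
{"method": "play_rows", "body": {"moves": [0.006,-0.043,0,0,0.006,-0.043,0,0,0.006,-0.043,0,0,0.006,-0.043,0,0,0.006,-0.043,0,0,0.006,-0.043,0,0,0,0,0,0,0,0,0,0]}}

```text
clock: 2.6
tool_pos: [0.4892, 0.1697, 0.2048]
ee_rot: [0.987, -0.16, -0.001, 0.001]
wrist_force: [-1.5, -0.4, 0.1]
finger_gap: 0.0655
grip_force: 0.0
```

```bash
cat > rel.py <<'E'
from h import *
from scipy.spatial.transform import Rotation as Ro
def go(x,y,z=None):
    s=sensors.get_state();p=np.array(s['tool_pos']);R=Ro.from_quat(s['ee_rot']).as_matrix()
    d=np.array([x,y,p[2] if z is None else z])-p
    print('t',s['clock'],'pos',p.round(4),'yaw',np.arctan2(R[1,0],R[0,0]).round(3),'tool delta',(R.T@d).round(4),'F',np.round(s['wrist_force'],2),'gap',round(s['finger_gap'],5),'grip',round(s['grip_force'],2))
E
python3 - <<'E'
from rel import *
go(.495,.180,.062); print(np.round(sensors.get_state()['joint_pos'],2))
c=cam('scene');i=c[0]
u=proj(c,[.49,.17,.1])[0].astype(int)
cv2.imwrite('pics/a1.png',cv2.resize(i[u[1]-60:u[1]+50,u[0]-70:u[0]+70],None,fx=5,fy=5,interpolation=cv2.INTER_CUBIC)); print(u)
E
```

```text
t 2.6 pos [0.4892 0.1697 0.2048] yaw -0.322 tool delta [ 0.0024 -0.0118  0.1428] F [-1.52 -0.4   0.09] gap 0.06552 grip 0.0
[ 0.17  0.09  1.68 -0.    1.38  2.06]
[346 198]
```

View pics/a1.png

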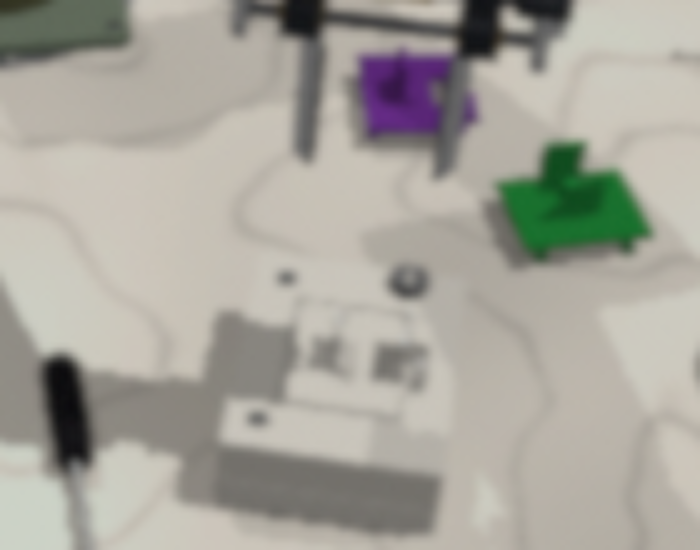

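The tips straddle crop (305,155)–(443,175), still 0.15 m above the cover, and line up with the tab/rib axis. I'll shift sideways, go down to just above the tab, and check from the top camera.

Call:
{"method": "play_rows", "body": {"moves": [0.0025,-0.012,0.03,0,0,0,0.03,0,0,0,0.03,0,0,0,0.01,0,0,0,0,0,0,0,0,0]}}

```text
clock: 3.25
tool_pos: [0.4967, 0.1793, 0.1068]
ee_rot: [0.987, -0.162, 0.001, -0.0]
wrist_force: [0.3, 0.5, -0.2]
finger_gap: 0.0657
grip_force: 0.0
```

```bash
python3 - <<'E'
from rel import *
go(.495,.180,.062)
c=cam('scene');i=c[0]
print(proj(c,[[.489,.17,.205]]))
u=proj(c,[.49,.17,.1])[0].astype(int)
a=cv2.resize(i[u[1]-40:u[1]+50,u[0]-45:u[0]+45],None,fx=6,fy=6,interpolation=cv2.INTER_CUBIC);print(u-[45,40])
cv2.imwrite('pics/a2.png',a)
E
```

```text
t 3.25 pos [0.4967 0.1793 0.1068] yaw -0.325 tool delta [-0.0019 -0.0001  0.0448] F [ 0.3   0.53 -0.18] gap 0.06573 grip 0.0
[[349.55136628 170.34206207]]
[301 158]
```

View pics/a2.png

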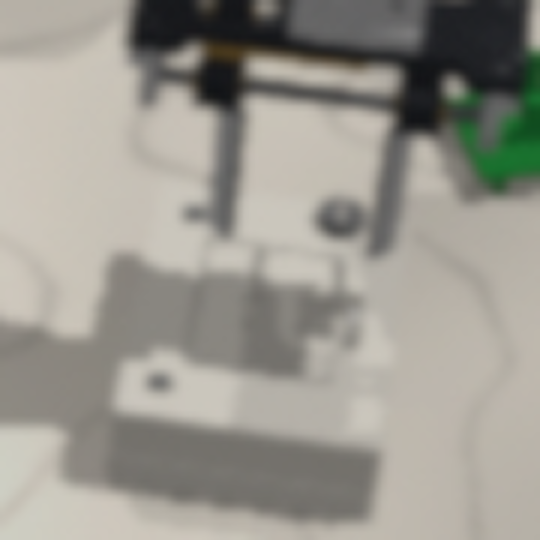

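The tips (crop (225,235) and (380,250)) are either side of the tab/rib line as expected. I'll go down and close to just under 44 mm with low force.

Call:
{"method": "play_rows", "body": {"moves": [-0.001,0,0.02,0,0,0,0.015,0,0,0,0.01,0,0,0,0,0,0,0,0,0]}}

```text
clock: 3.8
tool_pos: [0.4957, 0.1803, 0.0614]
ee_rot: [0.987, -0.161, 0.001, -0.0]
wrist_force: [0.6, 0.2, -0.2]
finger_gap: 0.0657
grip_force: 0.0
```

Call:
{"method": "play_rows", "body": {"moves": [0,0,0,0,0,0,0,0,0,0,0,0,0,0,0,0,0,0,0,0], "claw": 0.0, "force": 4}}

```text
clock: 4.3
tool_pos: [0.4949, 0.1802, 0.0606]
ee_rot: [0.987, -0.161, 0.0, -0.0]
wrist_force: [0.6, -0.2, -0.1]
finger_gap: 0.0471
grip_force: 0.0
```

```bash
python3 - <<'E'
from rel import *
go(.495,.180,.061)
E
```

```text
t 4.3 pos [0.4949 0.1802 0.0606] yaw -0.324 tool delta [ 0.0001  0.0001 -0.0004] F [ 0.56 -0.2  -0.07] gap 0.0471 grip 0.0
```

Call:
{"method": "play_rows", "body": {"moves": [0,0.0015,0,0,0,0,0,0,0,0,0,0,0,0,0,0], "claw": -0.13, "force": 12}}

```text
clock: 4.7
tool_pos: [0.4944, 0.1784, 0.0606]
ee_rot: [0.987, -0.161, -0.0, 0.0]
wrist_force: [-0.3, -1.8, 2.2]
finger_gap: 0.0411
grip_force: 4.9
```

Call:
{"method": "play_rows", "body": {"moves": [0,0,-0.001,0,0,0,-0.001,0,0,0,-0.001,0,0,0,0,0]}}

```text
clock: 5.1
tool_pos: [0.4939, 0.1793, 0.0625]
ee_rot: [0.987, -0.161, -0.0, -0.0]
wrist_force: [3.7, 3.3, -9.1]
finger_gap: 0.0411
grip_force: 5.9
```

```bash
python3 - <<'E'
from rel import *
go(.495,.180,.061)
E
```

```text
t 5.1 pos [0.4939 0.1793 0.0625] yaw -0.324 tool delta [ 0.0008 -0.001   0.0015] F [ 3.65  3.29 -9.08] gap 0.04111 grip 5.91
```

Still hooked (−9 N). I'll lower, squeeze 1.4 mm more, and try again with a smaller lift.

Call:
{"method": "play_rows", "body": {"moves": [0,0,0.002,0,0,0,0.001,0,0,0,0,0]}}

```text
clock: 5.4
tool_pos: [0.4946, 0.1786, 0.061]
ee_rot: [0.987, -0.161, 0.0, 0.0]
wrist_force: [-0.4, -0.8, -0.8]
finger_gap: 0.041
grip_force: 3.9
```

Call:
{"method": "play_rows", "body": {"moves": [0,0.0007,0,0,0,0,0,0,0,0,0,0,0,0,-0.001,0,0,0,-0.001,0,0,0,0,0], "claw": -0.16}}

```text
clock: 6.0
tool_pos: [0.494, 0.178, 0.062]
ee_rot: [0.987, -0.161, -0.0, 0.0]
wrist_force: [1.9, 1.1, -2.6]
finger_gap: 0.0395
grip_force: 5.0
```

Call:
{"method": "play_rows", "body": {"moves": [0,0,-0.001,0,0,0,0,0]}}

```text
clock: 6.2
tool_pos: [0.4937, 0.1783, 0.0626]
ee_rot: [0.987, -0.161, -0.0, -0.0]
wrist_force: [2.6, 1.6, -8.1]
finger_gap: 0.0396
grip_force: 6.0
```

Still hooked. On to 38.2 mm.

Call:
{"method": "play_rows", "body": {"moves": [0,0,0.002,0,0,0,0.001,0,0,0,0,0]}}

```text
clock: 6.5
tool_pos: [0.4944, 0.178, 0.061]
ee_rot: [0.987, -0.161, 0.0, 0.0]
wrist_force: [0.2, -1.4, -0.4]
finger_gap: 0.0394
grip_force: 4.8
```

Call:
{"method": "play_rows", "body": {"moves": [0,0.0007,0,0,0,0,0,0,0,0,0,0,0,0,-0.001,0,0,0,-0.001,0,0,0,-0.001,0,0,0,0,0], "claw": -0.19}}

```text
clock: 7.2
tool_pos: [0.4935, 0.1772, 0.0632]
ee_rot: [0.987, -0.161, -0.0, 0.0]
wrist_force: [-0.2, -1.0, -1.1]
finger_gap: 0.0383
grip_force: 5.1
```

Only about the cover's weight now (−1.1 N), so it's free. I'll squeeze a touch more, towards mid-window, and lift carefully.

Call:
{"method": "play_rows", "body": {"moves": [0,0.0003,0,0,0,0,-0.001,0,0,0,-0.001,0,0,0,0,0], "claw": -0.196}}

```text
clock: 7.6
tool_pos: [0.4938, 0.177, 0.0655]
ee_rot: [0.987, -0.161, -0.0, 0.0]
wrist_force: [-0.5, -0.4, -1.0]
finger_gap: 0.0382
grip_force: 5.1
```

Call:
{"method": "play_rows", "body": {"moves": [0,0,-0.001,0,0,0,-0.001,0,0,0,-0.001,0,0,0,-0.001,0,0,0,0,0]}}

```text
clock: 8.1
tool_pos: [0.4938, 0.177, 0.0696]
ee_rot: [0.987, -0.161, -0.0, 0.0]
wrist_force: [-1.0, -0.7, -0.8]
finger_gap: 0.0377
grip_force: 4.9
```

Call:
{"method": "play_rows", "body": {"moves": [0,0,-0.002,0,0,0,-0.002,0,0,0,-0.002,0,0,0,-0.002,0,0,0,0,0]}}

```text
clock: 8.6
tool_pos: [0.4943, 0.1773, 0.078]
ee_rot: [0.987, -0.161, 0.001, -0.0]
wrist_force: [0.2, 0.7, 0.2]
finger_gap: 0.0379
grip_force: 5.7
```

Call:
{"method": "play_rows", "body": {"moves": [0,0,-0.003,0,0,0,-0.005,0,0,0,-0.008,0,0,0,-0.015,0,0,0,-0.02,0,0,0,-0.02,0,0,0,-0.01,0,0,0,0,0]}}

```text
clock: 9.4
tool_pos: [0.4954, 0.1774, 0.1607]
ee_rot: [0.987, -0.161, 0.002, -0.001]
wrist_force: [0.4, 0.5, -0.9]
finger_gap: 0.0379
grip_force: 5.7
```

```bash
python3 - <<'E'
from rel import *
go(.534,-.222)
c=cam('scene');i=c[0]
cv2.imwrite('pics/a3.png',cv2.resize(i[80:260,170:400],None,fx=3.4,fy=3.3,interpolation=cv2.INTER_CUBIC))
E
```

```text
t 9.4 pos [0.4954 0.1774 0.1607] yaw -0.324 tool delta [ 1.638e-01  3.663e-01 -2.000e-04] F [ 0.4   0.51 -0.92] gap 0.03792 grip 5.66
```

View pics/a3.png

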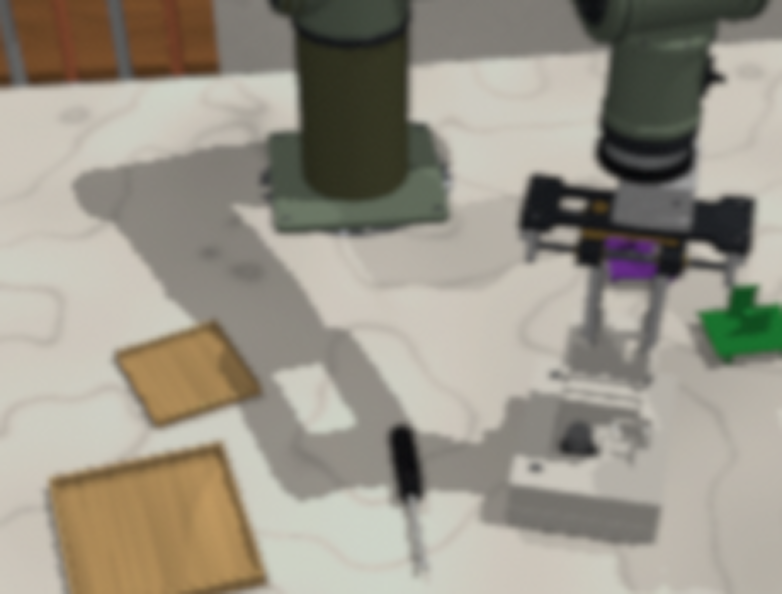

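The cover is held off the box and the button is exposed in the well at about (578,440). The tray is at left, clear. I'll carry the cover over; its plate centre sits about 9 mm off the TCP, so the TCP target is (0.537, −0.2135).

Call:
{"method": "play_rows", "body": {"moves": [0.006,0.013,0,0,0.012,0.026,0,0,0.016,0.034,0,0,0.016,0.034,0,0,0.016,0.034,0,0,0.016,0.034,0,0,0.016,0.034,0,0,0.016,0.034,0,0]}}

```text
clock: 10.25
tool_pos: [0.5231, -0.0917, 0.1569]
ee_rot: [0.987, -0.162, -0.001, -0.0]
wrist_force: [0.9, -0.2, -0.4]
finger_gap: 0.0382
grip_force: 5.7
```

Call:
{"method": "play_rows", "body": {"moves": [0.016,0.034,0,0,0.016,0.034,0,0,0.012,0.026,0,0,0.006,0.014,0,0,0,0,0,0,0,0,0,0]}}

```text
clock: 10.85
tool_pos: [0.5366, -0.2071, 0.1576]
ee_rot: [0.987, -0.162, -0.001, -0.001]
wrist_force: [-0.1, 0.5, -1.7]
finger_gap: 0.0378
grip_force: 5.7
```

```bash
python3 - <<'E'
from rel import *
go(.537,-.2135,.030)
c=cam('scene');i=c[0]
cv2.imwrite('pics/a4.png',cv2.resize(i[150:290,150:320],None,fx=4.2,fy=4.2,interpolation=cv2.INTER_CUBIC))
E
```

```text
t 10.85 pos [ 0.5366 -0.2071  0.1576] yaw -0.325 tool delta [0.0027 0.0061 0.1275] F [-0.12  0.49 -1.7 ] gap 0.03782 grip 5.66
```

View pics/a4.png

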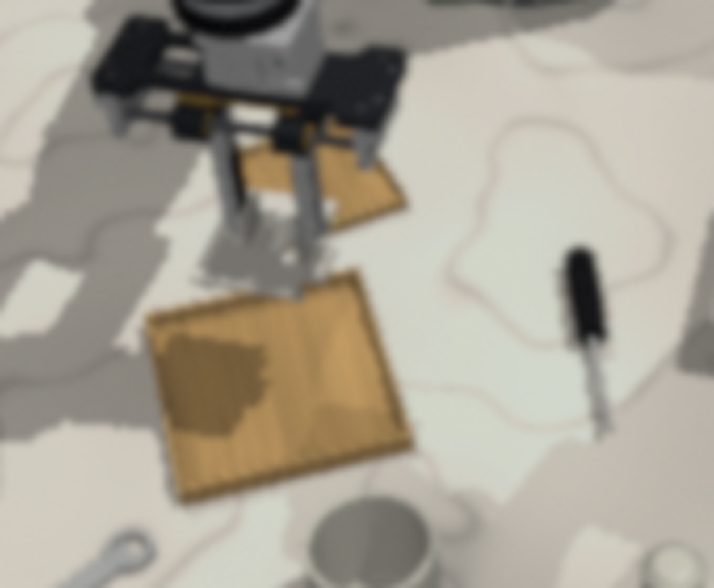

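The cover is held level above the tray, whose rim corners are at crop (148,318), (357,272), (412,442) and (180,502). I'll recompute the tray centre from these.

```bash
python3 - <<'E'
from rel import *
c=cam('scene')
P=ray(c,(np.array([(148,318),(357,272),(412,442),(180,502)])+.5)/4.2-.5+[150,150],.018)
print(P.round(4),P.mean(0)); x,y=P.mean(0)[:2]; go(x+.003,y+.0085,.030)
E
```

```text
[[ 0.4649 -0.3138  0.018 ]
 [ 0.4362 -0.1631  0.018 ]
 [ 0.6027 -0.1313  0.018 ]
 [ 0.6349 -0.2848  0.018 ]] [ 0.53469523 -0.22322952  0.018     ]
t 10.95 pos [ 0.5371 -0.2063  0.158 ] yaw -0.323 tool delta [0.0034 0.0079 0.128 ] F [-0.2  -0.63  0.4 ] gap 0.03807 grip 5.66
```

Centre (0.535, −0.223), which agrees. Lowering to just above the floor.

Call:
{"method": "play_rows", "body": {"moves": [0.0015,0.004,0.015,0,0.0015,0.004,0.025,0,0,0,0.025,0,0,0,0.025,0,0,0,0.015,0,0,0,0.01,0,0,0,0.005,0,0,0,0,0]}}

```text
clock: 11.75
tool_pos: [0.5378, -0.2162, 0.0382]
ee_rot: [0.987, -0.161, -0.0, -0.0]
wrist_force: [-0.0, -0.7, -0.8]
finger_gap: 0.0378
grip_force: 5.7
```

Call:
{"method": "play_rows", "body": {"moves": [0,0,0.002,0,0,0,0.002,0,0,0,0.001,0,0,0,0.001,0,0,0,0,0]}}

```text
clock: 12.25
tool_pos: [0.5378, -0.2164, 0.0325]
ee_rot: [0.987, -0.161, 0.0, 0.0]
wrist_force: [-0.5, -0.0, -1.2]
finger_gap: 0.0381
grip_force: 5.7
```

Call:
{"method": "play_rows", "body": {"moves": [0,0,0.001,0,0,0,0.001,0,0,0,0,0]}}

```text
clock: 12.55
tool_pos: [0.5376, -0.2163, 0.0302]
ee_rot: [0.987, -0.161, -0.0, -0.0]
wrist_force: [0.6, -0.2, -0.4]
finger_gap: 0.0382
grip_force: 5.7
```

Call:
{"method": "play_rows", "body": {"moves": [0,0,0.001,0,0,0,0.001,0,0,0,0,0]}}

```text
clock: 12.85
tool_pos: [0.5379, -0.2165, 0.0289]
ee_rot: [0.987, -0.161, 0.0, 0.0]
wrist_force: [-1.3, -0.1, 2.3]
finger_gap: 0.0377
grip_force: 5.8
```

Contact (+2.3 N): the cover is down. Releasing, then rising.

Call:
{"method": "play_rows", "body": {"moves": [0,0,0,0,0,0,0,0,0,0,0,0,0,0,0,0,0,0,0,0,0,0,0,0], "claw": 0.25}}

```text
clock: 13.45
tool_pos: [0.5376, -0.2164, 0.0283]
ee_rot: [0.987, -0.161, -0.0, 0.0]
wrist_force: [-1.4, 0.8, 1.0]
finger_gap: 0.059
grip_force: 0.0
```

Call:
{"method": "play_rows", "body": {"moves": [0,0,-0.01,0,0,0,-0.02,0,0,0,-0.03,0,0,0,-0.04,0,0,0,-0.04,0,0,0,0,0]}}

```text
clock: 14.05
tool_pos: [0.5423, -0.219, 0.1768]
ee_rot: [0.987, -0.161, 0.007, 0.003]
wrist_force: [1.1, 0.6, 0.5]
finger_gap: 0.0591
grip_force: 0.0
```

```bash
python3 - <<'E'
from rel import *
y=np.array([.319,.948]); b=np.array([.4905,.169])
go(*(b-.014*y),.075)
c=cam('scene');i=c[0]
a=cv2.resize(i[200:280,170:260],None,fx=4.4,fy=5,interpolation=cv2.INTER_CUBIC)
d=cv2.resize(i[180:260,305:385],None,fx=5,fy=5,interpolation=cv2.INTER_CUBIC)
cv2.imwrite('pics/a5.png',np.hstack([a,d])); print(a.shape)
E
```

```text
t 14.05 pos [ 0.5423 -0.219   0.1768] yaw -0.324 tool delta [-0.1742 -0.3376  0.0982] F [1.06 0.56 0.52] gap 0.05912 grip 0.0
(400, 396, 3)
```

View pics/a5.png

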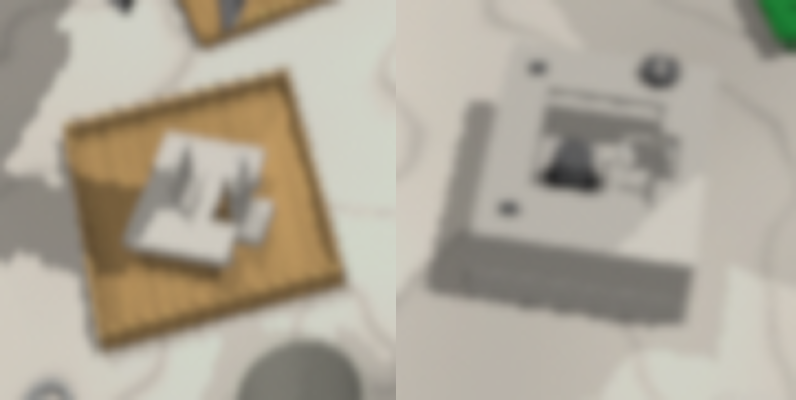

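The cover lies flat in the tray, rib up and inside all walls. The button is at crop (572,150). Now I'll shut the fingers and go over it.

Call:
{"method": "play_rows", "body": {"moves": [-0.02,-0.04,0,0,-0.022,-0.042,0,0,-0.022,-0.042,0,0,-0.022,-0.042,0,0,-0.022,-0.042,0,0,-0.022,-0.042,0,0,-0.022,-0.042,0,0,-0.02,-0.04,0,0], "claw": -1}}

```text
clock: 14.9
tool_pos: [0.4786, 0.1549, 0.1672]
ee_rot: [0.987, -0.161, -0.001, 0.0]
wrist_force: [0.4, 0.4, -0.4]
finger_gap: 0.0012
grip_force: 0.0
```

Call:
{"method": "play_rows", "body": {"moves": [0,0,0,0,0,0,0,0,0,0,0,0]}}

```text
clock: 15.2
tool_pos: [0.4801, 0.1521, 0.1677]
ee_rot: [0.987, -0.162, -0.001, 0.001]
wrist_force: [0.3, 0.3, 0.8]
finger_gap: 0.0007
grip_force: 0.0
```

```bash
python3 - <<'E'
from rel import *
y=np.array([.319,.948]); b=np.array([.4905,.169])
c=cam('scene'); print(ray(c,[(340.2,209.5)],.048),b-.014*y)
go(*(b-.014*y),.060)
E
```

```text
[[0.48367414 0.15793747 0.048     ]] [0.486034 0.155728]
t 15.25 pos [0.4804 0.1518 0.1679] yaw -0.326 tool delta [ 0.0042 -0.0056  0.1079] F [-0.05 -0.24 -0.82] gap 0.00045 grip 0.0
```

Call:
{"method": "play_rows", "body": {"moves": [0.004,-0.0055,0.02,0,0,0,0.03,0,0,0,0.03,0,0,0,0.02,0,0,0,0.01,0,0,0,0,0,0,0,0,0]}}

```text
clock: 15.95
tool_pos: [0.487, 0.1564, 0.0592]
ee_rot: [0.987, -0.162, 0.001, -0.0]
wrist_force: [-0.9, 0.2, 0.2]
finger_gap: 0.0005
grip_force: 0.0
```

Call:
{"method": "play_rows", "body": {"moves": [0,0,0.004,0,0,0,0.003,0,0,0,0.002,0,0,0,0.001,0,0,0,0,0]}}

```text
clock: 16.45
tool_pos: [0.486, 0.1571, 0.0484]
ee_rot: [0.987, -0.161, -0.0, 0.0]
wrist_force: [0.5, 0.2, 0.1]
finger_gap: 0.0004
grip_force: 0.0
```

Just above the button; pressing in 1 mm steps.

Call:
{"method": "play_rows", "body": {"moves": [0,0,0.001,0,0,0,0.001,0,0,0,0.001,0,0,0,0,0]}}

```text
clock: 16.85
tool_pos: [0.4861, 0.1571, 0.0456]
ee_rot: [0.987, -0.161, 0.0, -0.0]
wrist_force: [-0.9, -0.7, 2.2]
finger_gap: 0.0008
grip_force: 1.4
```

Call:
{"method": "play_rows", "body": {"moves": [0,0,0.001,0,0,0,0.001,0,0,0,0,0]}}

```text
clock: 17.15
tool_pos: [0.4861, 0.1572, 0.0436]
ee_rot: [0.987, -0.161, 0.0, -0.0]
wrist_force: [-0.8, 0.3, 3.9]
finger_gap: 0.0004
grip_force: 2.1
```

Call:
{"method": "play_rows", "body": {"moves": [0,0,0.001,0,0,0,0.001,0,0,0,0,0]}}

```text
clock: 17.45
tool_pos: [0.4862, 0.1572, 0.0422]
ee_rot: [0.987, -0.161, 0.0, -0.0]
wrist_force: [-2.0, 0.0, 8.7]
finger_gap: 0.0008
grip_force: 4.4
```

Call:
{"method": "play_rows", "body": {"moves": [0,0,0.0005,0,0,0,0,0,0,0,0,0]}}

```text
clock: 17.75
tool_pos: [0.4862, 0.1571, 0.0421]
ee_rot: [0.987, -0.161, -0.0, -0.0]
wrist_force: [-3.9, -0.2, 12.5]
finger_gap: 0.0007
grip_force: 5.8
```

Bottomed out: z 0.042, and the force is above the spring's 5.3 N but well under 25 N. Letting go and rising.

Call:
{"method": "play_rows", "body": {"moves": [0,0,-0.003,0,0,0,-0.006,0,0,0,-0.01,0,0,0,-0.03,0,0,0,-0.04,0,0,0,-0.04,0,0,0,0,0,0,0,0,0]}}

```text
clock: 18.55
tool_pos: [0.4869, 0.157, 0.1712]
ee_rot: [0.987, -0.161, 0.001, -0.0]
wrist_force: [-0.3, -0.5, -0.4]
finger_gap: 0.0005
grip_force: 0.0
```

```bash
python3 - <<'E'
from rel import *
go(.49,.16)
print(bot.hand_in())
E
```

```text
t 18.55 pos [0.4869 0.157  0.1712] yaw -0.324 tool delta [ 0.002  -0.0038  0.    ] F [-0.32 -0.52 -0.37] gap 0.00048 grip 0.0
the job is handed in; nothing more can be done
None
```

I lifted the cover off and laid it flat in the large tray rib-side up, then pressed the reset button fully down and let it go; the job was handed in at 18.6 s, with no verdict returned.

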